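# Set the tray feeder's gain lever to the third click and store it

## Robot

A 6-joint arm with a two-finger parallel gripper is mounted at the origin on a cart in front of the work surface, level with it; the furniture and walls round the work are solid. World frame = base frame: x ahead of the robot, y to its left, z up, the work surface at z = 0. Lengths are in m, angles in degrees, forces in N, time in s.
With the tool pointing down it reaches from about 0.375 to 0.9 m from the base axis. Payload 3.1 kg.
Tool frame: the origin (TCP) lies on the centre line of the jaws, within the pads' length; the fingertips stand 25 mm ahead of it and the grasp point (between the pads) lies 6 mm ahead of it; z points along the fingers, y is the line along which they close (so a half turn about z gives the same grasp; the last joint's range is limited). The gripper opens to 87 mm and grips with 3 to 60 N. Pads are 19 mm wide; open, the fingers measure 117 mm over their backs; the gripper's body (75 mm by 190 mm) begins 51 mm behind the grasp point.
Start: joints at [53.6, 30.224, 82.088, -0, 67.689, -10.227], TCP at [0.276, 0.561, 0.248] pointing down, gripper open.
Joint ranges: [-176.69, 176.69], [-43.24, 126.21], [12.49, 139.97], [-82, 262], [0, 151.66], [-163.58, 163.58]. Speed limits (degrees/s): [159.86, 159.86, 180, 180, 180, 180].

## Interface

Orientations are given as a 3x3 rotation matrix whose columns are the frame's x, y, z axes.
In Python, from rig import * gives the robot as it stands.
- The arm moves only by the tool step_arm, never from a script. Its argument "steps" is a list of rows, each a list of 7 numbers: the shift along the tool's x, y, z normalised to -1 to 1, where 1 is 0.3 m, then the turn, a rotation vector about the tool's x, y, z normalised to -1 to 1, where 1 is 45 degrees, then the gripper's target within -1 to 1 (shut at 1, half-way at 0, fully open at -1). A call has 1 to 8 rows; each row is the pose to reach, as a shift and turn from the pose commanded when the call began, along the tool's axes at that moment; what a row does not reach only later rows make up. A row lasts 1/12 s, in which the tool goes at most 41.7 mm and 7.16 degrees, less where a joint would pass 70% of its speed; a pose out of reach is approached as far as the arm can. A call with a number of a shift or a turn outside -1 to 1 is refused whole. A call with a gripper value outside its range is refused whole. The fingers move at their own pace and stop on an object; the grip force is fixed at half the most. Time passes only in rows, so rows that repeat a pose let the fingers close. It gives the time, the measured TCP pose, the force, the opening and the grip force at its end, in the units of the state.
- read_state(): the state, without advancing time (a new reading comes with each control period).
- capture(name): name is "scene" or "top" or "wrist"; returns a dict with "image" (384x512x3 uint8, red, green, blue), "vertical_fov" (degrees; the focal length in pixels is half the picture's height over the tangent of half this angle, whatever the lens; pixels are square), "cx", "cy" (the principal point, pixels), "world_from_camera" (4x4, takes a point from camera to world coordinates); the wrist camera has in their place "T_tool_cam" (4x4, takes a point from camera to tool coordinates, whose origin is the TCP and whose axes are the flange's). Camera axes: x right, y down, z forward; pixel columns grow to the right and rows downward; lengths in m; the calibration is good to about 2 mm. The wrist camera is an equidistant fisheye: a pixel r from the principal point sees the ray r / f radians off the axis. A picture is of the moment at which its call begins: read the wrist's pose just before it. There is no depth.
- hand_in(): hands the job in; it is judged then, once.
The state is a dict: "time_s": time; "joint_positions": joint angles; "qvel": joint speeds; "tau": joint torques, N m; "position": TCP position; "tcp_rot": TCP orientation; "force": force on the tool from outside, world axes, zero at the start; "moment": the same for the moment, N m; "opening": opening from 0.0 (shut) to 1.0 (fully open); "grasp_force": force on a finger pad.
Only numpy, scipy, OpenCV 4.12 (cv2) and the standard library are available. Lean on these libraries where they do the work, as an engineer would, in place of code of your own. Each camera call takes 0.05 s, during which the arm holds its last target. There are 200 camera calls.

## Task

Set the tray feeder's vibration on the grey control box: with the fingertips or the outside of a finger, push the red lever away from its end stop (towards the green button) one click at a time, letting it settle in each notch, and stop in the third notch without running past it. Then press the green button fully down to store the setting, and let it spring back. Only push and press: do not pinch the lever, and leave the other things on the worktop where they stand.

Things in the scene. Friction and masses are not known exactly. Their poses are not given: they have to be found in the camera images.
- feeder_box: Grey control box, aluminium top plate, fixed; 90 x 250 x 46 mm (own x, y, z; yaw within 0.3 rad). Origin: centre of its underside on the worktop, z up. The red lever stands in a black slot along its y axis at x = 0; the green button is at x = 0, y = +97 mm. Five pairs of black ticks mark where the paddle's centre is in each notch: y = -22, -6, +10 (third, wanted), +26, +42 mm.
- gain_lever (a joint): Red lever's travel along the box's +y, m. 0 = end stop (paddle centre at box y = -60 mm), far end 0.1035. Starts between 0 and 0.018. Notches at 0.038, 0.054, 0.070, 0.086, 0.102. About 1 N moves it before the first rib, about 5 N pushes it out of a notch. Some 2 mm past each rib top (0.030, 0.046, 0.062, 0.078) it jumps about 6 mm ahead of the finger into the next notch and stays there.
- lever_push (a point): Centre of the lever's push face, the flat upright face on its -y side (box frame), 67 mm above the worktop. The red ribbed paddle is 34 mm wide along the box's x, 14 mm thick along y and reaches from 50 to 84 mm above the worktop (4 to 38 mm above the top plate). Axes as the box's. The lever cannot be lifted.
- store_button (a joint): Travel of the green push button, in m: 0 = up, 0.006 = fully down, sprung (about 5 N to push it fully down), pressed straight down. Pressed counts from 0.0045.
- store_button_top (a point): Centre of the top face of the green round button, 26 mm across, in a low black housing on the control box.
- red_jar: Bystander, leave it where it stands. Red sample jar with blue screw lid, 54 mm across, 67 mm high. Origin: centre of its underside.
- oil_bottle: Bystander, leave it where it stands. Small white squeeze bottle with pointed red cap, 38 mm across, 118 mm high. Origin: centre of its underside.
- yellow_bin: Bystander, leave it where it stands. Small open yellow bin of moulded parts, 100 x 66 x 50 mm. Origin: centre of its underside.
- red_marker: Bystander, leave it where it stands. White felt marker with red cap, lying, 136 mm long, 16 mm thick. Origin: centre of its underside.
- bowl_nest: Bystander, leave it where it stands. Nest of white moulded bowls, 68 mm across, 47 mm high. Origin: centre of its underside.

How it is judged (in metres and radians):
On the way, in this order (a step that is already met when the one before it is completed fails the run):
1. the lever rests in the first notch (value of joint gain_lever between 0.035 and 0.041 m), for 0.15 s.
2. the lever rests in the second notch (value of joint gain_lever between 0.051 and 0.057 m), for 0.15 s.
3. the lever rests in the third notch (value of joint gain_lever between 0.067 and 0.073 m), for 0.15 s.
4. the green button is pressed down while the lever stays in the third notch (all of step 3 and value of joint store_button above 0.0045 m), for 0.03 s.
At the end, for the whole second after the job is handed in: The lever rests in the third notch (gain_lever within 3 mm of 0.070), the green button has been pressed and is up again (under 1.5 mm of travel), and no bystander is more than 20 mm from where it stood (all of step 3 and velocity of joint gain_lever between -0.005 and 0.005 m/s and value of joint store_button below 0.0015 m and distance of each of red_jar, oil_bottle, yellow_bin, red_marker, bowl_nest from where it was at the start of the episode below 0.02 m); the robot touches nothing.
It fails at once if the lever ran past the third notch (gain_lever over 0.077) (value of joint gain_lever above 0.077 m).
It fails at once if the button was pressed before the lever was in the third notch (value of joint store_button above 0.003 m and value of joint gain_lever below 0.066 m).
It fails at once if the lever was pinched: fingers press on the push-side and far-side halves of its paddle at once, over 1.5 N each (contact force between the fingers and gain_lever_c1 above 1.5 N and contact force between the fingers and gain_lever_c2 above 1.5 N).
It fails at once if a bystander was pushed or lifted more than 20 mm from its place (distance of any of red_jar, oil_bottle, yellow_bin, red_marker, bowl_nest from where it was at the start of the episode above 0.02 m).
It also fails if it takes over 59 s, if anything falls off the work surface, if the arm or the gripper's body presses on something with over 40 N, if the wrist force passes 120 N, or if a joint passes its speed limit or range.

## Working session

There is one attempt and no reset: what is moved stays moved. The work goes in short steps, Python scripts to look and compute and a tool call to move; the robot and the scene stay as the last step left them, time stands still between calls to the robot, and variables do not carry over. Pictures are saved under pics/ and viewed, at most 10 in all, crops included, and the job is handed in when it is done.

Besides the shell and the picture viewer there is one more tool, called after "Call:" as name(argument=value, ...) on one line, values as JSON. step_arm: Moves the arm, as the interface text tells. Scaled input: -1 to 1 covers 0.3 m each way for a shift and 45 degrees each way for a turn. Its arguments: {"type":"object","properties":{"steps":{"type":"array"}},"required":["steps"]}

```bash
mkdir -p pics
python3 - <<'E'
from rig import *
import cv2,numpy as np
for n in("scene","top"):
    c=capture(n);cv2.imwrite(f"pics/{n}.png",c["image"][...,::-1]);print(n,c["vertical_fov"],c["cx"],c["cy"],np.round(c["world_from_camera"],4).tolist())
s=read_state();print(s)
E
```

```text
scene 56.066968260409126 248.70155798943807 183.55234868295227 [[0.5917, -0.6135, 0.523, 0.0736], [-0.806, -0.4642, 0.3674, -0.343], [0.0174, -0.6389, -0.7691, 0.7226], [0.0, 0.0, 0.0, 1.0]]
top 45.749967467230526 255.96502473725172 185.5411796027847 [[-0.0058, -0.9867, 0.1628, 0.3276], [-1.0, 0.0058, -0.0004, -0.0205], [-0.0005, -0.1628, -0.9867, 1.17], [0.0, 0.0, 0.0, 1.0]]
{'time_s': 0.1, 'joint_positions': array([ 5.36003118e+01,  3.02755133e+01,  8.21472707e+01, -2.85801142e-04,
        6.76909145e+01, -1.02261789e+01]), 'qvel': array([ 0.07764658, -0.1804133 , -0.22980836,  0.01855653, -0.08305629,
       -0.0582051 ]), 'tau': array([ 3.22654132e-04, -4.40979373e+01, -1.77154112e+01,  6.35299576e-02,
        5.33458369e-02, -3.31022829e-05]), 'position': array([0.27528215, 0.56043876, 0.24665921]), 'tcp_rot': array([[-8.97463037e-01,  4.41088108e-01, -1.17386478e-03],
       [ 4.41089533e-01,  8.97461678e-01, -1.59998629e-03],
       [ 3.47763731e-04, -1.95370803e-03, -9.99998031e-01]]), 'force': array([0.98166207, 0.28390936, 0.23535441]), 'moment': array([-0.0240499 , -0.00447906, -0.00627289]), 'grasp_force': 0.0, 'opening': 0.9979386816463711}
```

View pics/top.png

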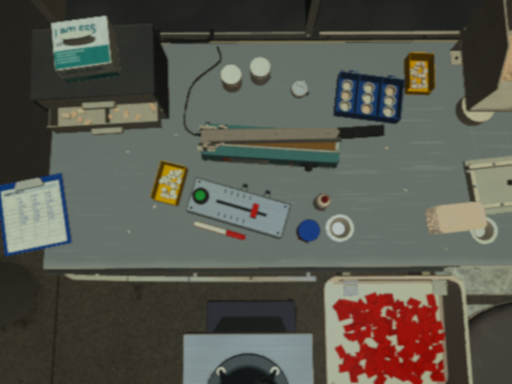

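View pics/scene.png

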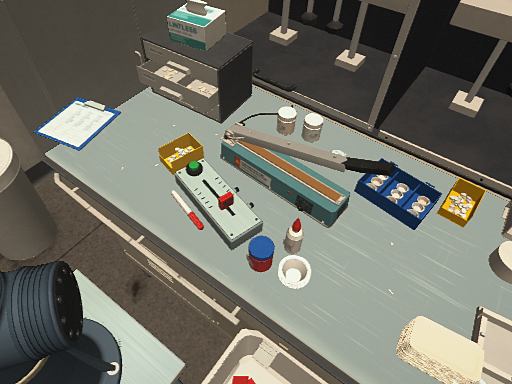

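The top view shows the green button at about (200,196), the red lever at (255,210), the marker just below the box, and the jar, bottle and bowls to the right. I'll enlarge the box for exact pixels.

Run:
```python
import cv2
a=cv2.imread("pics/top.png")[170:245,180:300];cv2.imwrite("pics/topc.png",cv2.resize(a,None,fx=6.5,fy=6.5,interpolation=cv2.INTER_CUBIC))
a=cv2.imread("pics/scene.png")[145:255,165:275];cv2.imwrite("pics/scenec.png",cv2.resize(a,None,fx=5.4,fy=5.4,interpolation=cv2.INTER_CUBIC))
```

```text
(no output)
```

View pics/topc.png

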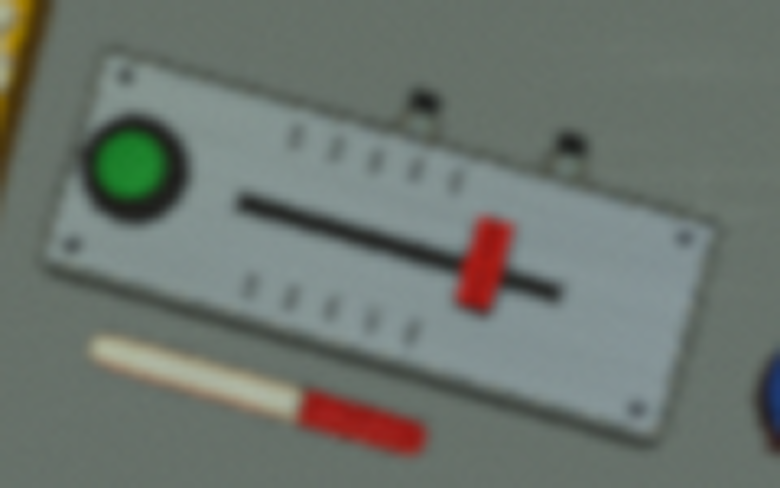

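View pics/scenec.png

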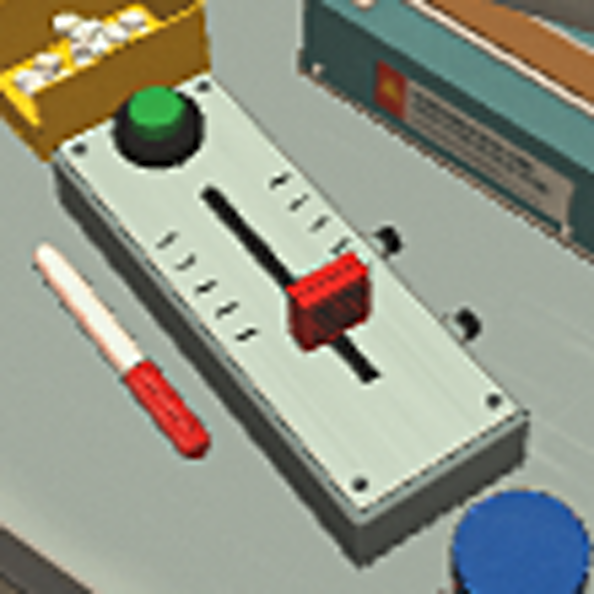

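```bash
cat > h.py <<'E'
import numpy as np
from scipy.optimize import least_squares
H=384
T=dict(f=H/2/np.tan(np.radians(45.749967467/2)),c=(255.965,185.541),W=np.array([[-0.0058,-0.9867,0.1628,0.3276],[-1,0.0058,-0.0004,-0.0205],[-0.0005,-0.1628,-0.9867,1.17]]))
S=dict(f=H/2/np.tan(np.radians(56.06696826/2)),c=(248.7016,183.5523),W=np.array([[0.5917,-0.6135,0.523,0.0736],[-0.806,-0.4642,0.3674,-0.343],[0.0174,-0.6389,-0.7691,0.7226]]))
def proj(C,P):
    q=(np.atleast_2d(P)-C["W"][:,3])@C["W"][:,:3]
    return C["f"]*q[:,:2]/q[:,2:]+np.array(C["c"])
def box(p,L):
    c,s=np.cos(p[2]),np.sin(p[2]);L=np.atleast_2d(L)
    return np.c_[p[0]+c*L[:,0]-s*L[:,1],p[1]+s*L[:,0]+c*L[:,1],L[:,2]]
E
python3 - <<'E'
from h import *
z=.046
L=np.array([[.045,.125,z],[.045,-.125,z],[-.045,-.125,z],[-.045,.125,z]])
px=lambda a,s,o:(np.array(a)+.5)/s-.5+np.array(o)
t=px([[110,50],[715,228],[655,440],[45,262]],6.5,(180,170))
s=px([[210,75],[525,412],[360,512],[55,150]],5.4,(165,145))
rs=[]
for n,use in(("T",[(T,t)]),("S",[(S,s)]),("both",[(T,t),(S,s)])):
    r=least_squares(lambda p:np.concatenate([(proj(C,box(p,L))-u).ravel() for C,u in use]),[.4,.1,-.28]);print(n,r.x.round(4),np.round(r.fun,1))
p=r.x
# lever y from paddle top centre
for C,u,l in((T,px([485,266],6.5,(180,170)),None),(S,px([330,276],5.4,(165,145)),None)):
    print("lever(z .084) x,y",least_squares(lambda q:(proj(C,box(p,[[q[0],q[1],.084]]))-u).ravel(),[0,-.05]).x.round(4))
print("button px",proj(T,box(p,[0,.097,.06])),px([132,165],6.5,(180,170)),proj(S,box(p,[0,.097,.06])),px([157,110],5.4,(165,145)))
E
```

```text
T [ 0.4592  0.0239 -0.2913] [-1.  -1.2  1.8 -0.8  1.1  1.5 -2.   0.4]
S [ 0.4588  0.0216 -0.2907] [ 0.1 -2.4  1.8 -0.1 -0.4  2.2 -1.7 -1. ]
both [ 0.4591  0.0228 -0.2909] [-0.6 -1.2  2.2 -0.8  1.6  1.5 -1.5  0.4 -0.1 -2.7  1.4 -0.4 -0.7  1.8
 -2.  -1.3]
lever(z .084) x,y [-0.0012 -0.0413]
lever(z .084) x,y [ 0.0013 -0.0421]
button px [[200.51762351 195.38588398]] [199.88461538 194.96153846] [[193.59380566 166.13187742]] [193.66666667 164.96296296]
```

```bash
cat >> h.py <<'E'
P=[.4591,.0228,-.2909]
def go(lx,ly,tipz,p=P):
    from rig import read_state
    from scipy.spatial.transform import Rotation as R
    s=read_state();Rt=np.array(s["tcp_rot"]);w=box(p,[[lx,ly,tipz+.025]])[0]
    sy,cy=np.sin(p[2]),np.cos(p[2]);yy=np.array([-sy,cy,0]);zz=np.array([0,0,-1.]);D=np.c_[np.cross(yy,zz),yy,zz]
    d=Rt.T@(w-s["position"]);r=np.degrees(R.from_matrix(Rt.T@D).as_rotvec())
    print("shift",(d/.3).round(4),"turn",(r/45).round(4),"dist mm",(d*1e3).round(1))
def st(p=P):
    from rig import read_state
    s=read_state();t=s["position"]+.025*s["tcp_rot"][:,2];c,sn=np.cos(p[2]),np.sin(p[2]);d=t-[p[0],p[1],0]
    Fb=s["force"]@np.array([[c,-sn,0],[sn,c,0],[0,0,1]])
    print("t",round(s["time_s"],2),"tip box mm",np.round(np.array([c*d[0]+sn*d[1],-sn*d[0]+c*d[1],d[2]])*1e3,1),"F box",Fb.round(2),"open",round(s["opening"],3))
E
python3 -c "
from h import *;go(0,-.085,.16);st()"
```

```text
shift [-1.3873 -1.6171  0.2082] turn [-0.0024 -0.0006 -0.2112] dist mm [-416.2 -485.1   62.5]
t 0.1 tip box mm [-330.3  462.3  221.7] F box [0.86 0.55 0.24] open 0.998
```

Call:
step_arm(steps=[[-0.085,-0.1,0,0,0,0,1],[-0.17,-0.2,0,0,0,0,1],[-0.255,-0.3,0,0,0,0,1],[-0.34,-0.4,0,0,0,0,1],[-0.425,-0.5,0,0,0,0,1],[-0.51,-0.6,0,0,0,-0.07,1],[-0.595,-0.7,0,0,0,-0.14,1],[-0.68,-0.8,0,0,0,-0.211,1]])

```text
time_s: 0.77
position: [0.3526, 0.2538, 0.2474]
tcp_rot: [[-0.959, 0.284, -0.0], [0.284, 0.959, -0.0], [0.0, -0.0, -1.0]]
force: [1.2, -0.1, -0.4]
opening: 0.477
grasp_force: 0.0
```

```bash
python3 -c "
from h import *;go(0,-.085,.16);st()"
```

```text
shift [-0.5579 -0.9208  0.2082] turn [-0.0004 -0.0003  0.0041] dist mm [-167.4 -276.2   62.4]
t 0.77 tip box mm [-168.3  190.7  222.4] F box [ 1.17  0.23 -0.43] open 0.477
```

Call:
step_arm(steps=[[-0.07,-0.115,0,0,0,0,1],[-0.14,-0.23,0,0,0,0,1],[-0.21,-0.345,0,0,0,0,1],[-0.28,-0.46,0.05,0,0,0,1],[-0.36,-0.58,0.1,0,0,0,1],[-0.45,-0.7,0.15,0,0,0,1],[-0.52,-0.85,0.2,0,0,0,1],[-0.52,-0.85,0.2,0,0,0,1]])

```text
time_s: 1.43
position: [0.4302, -0.0374, 0.1864]
tcp_rot: [[-0.957, 0.29, 0.0], [0.29, 0.957, -0.001], [-0.001, -0.001, -1.0]]
force: [-0.1, 0.9, -0.2]
opening: 0.008
grasp_force: 0.0
```

```bash
python3 -c "
from h import *;go(0,-.085,.13);st()
from rig import *;import cv2
c=capture('wrist');print(c['vertical_fov'],c['cx'],c['cy'],np.round(c['T_tool_cam'],4).tolist());w=c['image'][...,::-1]
cv2.imwrite('pics/w1.png',cv2.resize(w,None,fx=1.5,fy=1.5,interpolation=cv2.INTER_CUBIC))"
```

```text
shift [-0.0347 -0.0633  0.1049] turn [-0.0012  0.001  -0.0037] dist mm [-10.4 -19.   31.5]
t 1.43 tip box mm [-10.4 -66.  161.4] F box [-0.39  0.82 -0.17] open 0.008
65.70646984690485 257.9462010744812 189.74649744046422 [[0.0008, -0.9563, -0.2923, 0.0799], [1.0, 0.0007, 0.0002, -0.0], [0.0, -0.2923, 0.9563, -0.1365], [0.0, 0.0, 0.0, 1.0]]
```

View pics/w1.png

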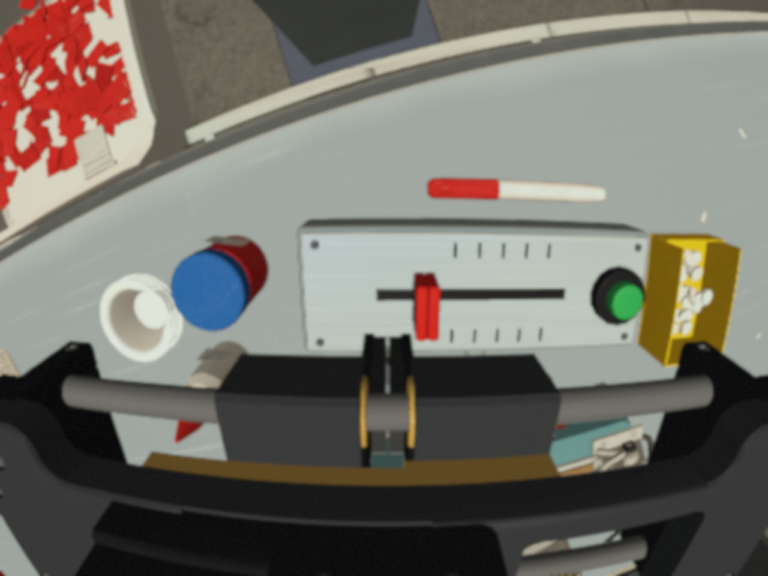

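The wrist view shows the lever at (427,307), upper ticks from (455,250) to (549,250), lower ticks from (452,336) to (541,334), and the button at (625,301). The closed fingers are at (388,340). I'll refine the box pose from these.

```bash
cat >> h.py <<'E'
TC=np.array([[0.0008,-0.9563,-0.2923,0.0799],[1.0,0.0007,0.0002,0],[0,-0.2923,0.9563,-0.1365]])
FW=H/2/np.tan(np.radians(65.70647/2));CW=np.array([257.946,189.746])
def wproj(pos,Rt,Pw):
    q=((np.atleast_2d(Pw)-pos)@Rt-TC[:,3])@TC[:,:3];rh=np.linalg.norm(q[:,:2],axis=1)
    return CW+FW*(np.arctan2(rh,q[:,2])/rh)[:,None]*q[:,:2]
E
python3 - <<'E'
from h import *
pos=np.array([.4302,-.0374,.1864]);Rt=np.array([[-.957,.29,0],[.29,.957,-.001],[-.001,-.001,-1]])
ty=[-.022,-.006,.01,.026,.042]
u=np.array([[455,250],[480,251],[504,251],[528,251],[549,251],[452,336],[475,336],[496,335],[518,335],[541,334],[315,245],[638,247],[320,342],[625,337]])
u=(u+.5)/1.5-.5
def L(t): return np.array([[-t[0],y,.046] for y in ty]+[[t[0],y,.046] for y in ty]+[[-t[1],-t[2],.046],[-t[1],t[2],.046],[t[1],-t[2],.046],[t[1],t[2],.046]])
f=lambda v:(wproj(pos,Rt,box(v[:3],L(v[3:])))-u).ravel()
r=least_squares(f,[.459,.023,-.29,.03,.038,.115],loss='soft_l1');print(r.x.round(4),f(r.x).round(1).tolist())
lv=(np.array([425,306])+.5)/1.5-.5
print("lever mid-top",least_squares(lambda q:(wproj(pos,Rt,box(r.x[:3],[[q[0],q[1],.084]]))-lv).ravel(),[0,-.05]).x)
E
```

```text
[ 0.4603  0.0223 -0.2898  0.0298  0.0341  0.1121] [0.4, 0.3, -0.1, -0.3, -0.2, -0.1, -0.7, 0.0, 0.2, 0.2, -0.1, 0.1, -0.2, -0.1, 0.9, 0.2, 0.9, -0.1, -0.2, 0.1, -0.2, -0.4, 0.1, 0.2, -0.0, 0.2, -0.4, -0.5]
lever mid-top [-0.00587323 -0.04425679]
```

```bash
sed -i 's/^P=.*/P=[.4599,.0225,-.2902]/' h.py; python3 -c "
from h import *;go(0,-.085,.11);st()"
```

```text
shift [-0.0336 -0.0584  0.1699] turn [-0.0025  0.0014 -0.0063] dist mm [-10.1 -17.5  51. ]
t 1.48 tip box mm [-10.  -67.4 160.9] F box [ 0.9  -0.9   0.03] open 0.002
```

Call:
step_arm(steps=[[-0.017,-0.03,0.0,0,0,0,1],[-0.033,-0.058,0.05,0,0,0,1],[-0.033,-0.058,0.11,0,0,0,1],[-0.033,-0.058,0.17,0,0,0,1],[-0.033,-0.058,0.17,0,0,0,1],[-0.033,-0.058,0.17,0,0,0,1]])

```text
time_s: 1.98
position: [0.4329, -0.0521, 0.1364]
tcp_rot: [[-0.958, 0.286, -0.002], [0.286, 0.958, 0.001], [0.002, 0.0, -1.0]]
force: [-0.3, -0.1, -1.1]
opening: 0.004
grasp_force: 0.0
```

```bash
python3 -c "
from h import *;st();go(0,-.085,.058)"
```

```text
t 1.98 tip box mm [ -4.6 -79.2 111.4] F box [-0.22 -0.21 -1.1 ] open 0.004
shift [-0.0157 -0.0194  0.1779] turn [ 0.0004 -0.0032  0.0005] dist mm [-4.7 -5.8 53.4]
```

Call:
step_arm(steps=[[-0.015,-0.02,0.0,0,0,0,1],[-0.015,-0.02,0.06,0,0,0,1],[-0.015,-0.02,0.12,0,0,0,1],[-0.015,-0.02,0.16,0,0,0,1],[-0.015,-0.02,0.177,0,0,0,1],[-0.015,-0.02,0.177,0,0,0,1],[-0.015,-0.02,0.177,0,0,0,1]])

```text
time_s: 2.57
position: [0.4369, -0.0603, 0.0842]
tcp_rot: [[-0.958, 0.287, 0.001], [0.287, 0.958, -0.001], [-0.001, -0.0, -1.0]]
force: [-0.3, -0.7, 0.0]
opening: 0.006
grasp_force: 0.0
```

```bash
python3 -c "
from h import *;st();go(0,-.085,.058)
from rig import *;import cv2
c=capture('wrist');w=c['image'][...,::-1]
cv2.imwrite('pics/w2.png',cv2.resize(w[100:300,130:400],None,fx=2.9,fy=2.9,interpolation=cv2.INTER_CUBIC))
st()"
```

```text
t 2.57 tip box mm [  1.7 -85.9  59.2] F box [-0.04 -0.79  0.05] open 0.006
shift [0.0054 0.003  0.0039] turn [-0.0002  0.0019 -0.0007] dist mm [1.6 0.9 1.2]
t 2.62 tip box mm [  1.8 -85.9  59.3] F box [-0.44  0.74 -0.07] open 0.007
```

View pics/w2.png

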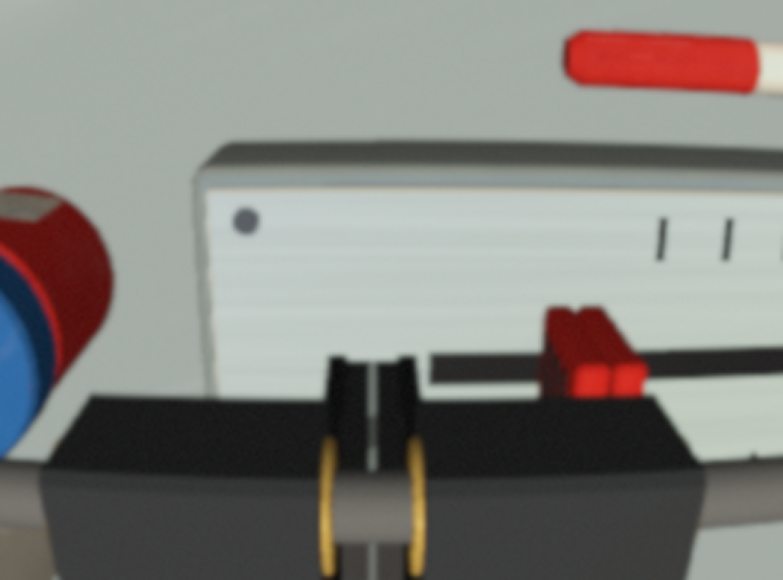

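The fingers (columns 328–415) stand clear behind the lever (545–645). I'll push gently.

Call:
step_arm(steps=[[0.003,0.02,0.002,0,0,0,1],[0.005,0.04,0.003,0,0,0,1],[0.005,0.06,0.003,0,0,0,1],[0.005,0.08,0.003,0,0,0,1],[0.005,0.095,0.003,0,0,0,1],[0.005,0.105,0.003,0,0,0,1],[0.005,0.105,0.003,0,0,0,1],[0.005,0.105,0.003,0,0,0,1]])

```text
time_s: 3.28
position: [0.4439, -0.0293, 0.0827]
tcp_rot: [[-0.958, 0.286, 0.0], [0.286, 0.958, -0.0], [-0.0, -0.0, -1.0]]
force: [-0.9, -2.2, 2.7]
opening: 0.004
grasp_force: 1.7
```

```bash
cat > k.py <<'E'
from h import *
from rig import *
import cv2,sys
st()
s=read_state();w=capture('wrist')['image'].astype(int)
m=((w[...,0]>120)&(w[...,1]<70)&(w[...,2]<70)).astype(np.uint8)
# lever candidates: project box line x=-0.017,z=.084 edges for both q hypotheses
n,l,b,c=cv2.connectedComponentsWithStats(m)
for i in range(1,n):
    if b[i,4]>60: print("red",b[i],c[i].round(1))
for q in(.018,.032,.038,.054,.070,.086):
    print(q,wproj(s["position"],s["tcp_rot"],box(P,[[-.017,-.06+q-.007,.084],[-.017,-.06+q+.007,.084]])).round(0).tolist(),end=' ')
E
python3 k.py
```

```text
t 3.28 tip box mm [ -0.5 -54.3  57.7] F box [-0.24 -2.41  2.74] open 0.004
red [   0    0   33   81 1593] [13.4 41.9]
red [13 81 10 15 95] [17.5 87.7]
red [ 282  113   70   20 1253] [317.1 122.3]
red [ 72 182  38  52 210] [ 95.6 200.6]
red [278 231  28   7 175] [291.4 234. ]
0.018 [[268.0, 232.0], [296.0, 232.0]] 0.032 [[296.0, 232.0], [323.0, 231.0]] 0.038 [[308.0, 232.0], [335.0, 231.0]] 0.054 [[338.0, 231.0], [364.0, 230.0]] 0.07 [[367.0, 230.0], [391.0, 229.0]] 0.086 [[394.0, 229.0], [416.0, 228.0]]
```

Call:
step_arm(steps=[[0,0.005,0,0,0,0,1],[0,0.01,0,0,0,0,1],[0,0.015,0,0,0,0,1],[0,0.015,0,0,0,0,1]])

```text
time_s: 3.67
position: [0.4452, -0.0251, 0.0826]
tcp_rot: [[-0.958, 0.288, 0.0], [0.288, 0.958, 0.0], [-0.0, 0.0, -1.0]]
force: [-0.2, 0.9, 0.2]
opening: 0.009
grasp_force: 0.2
```

```bash
python3 k.py | grep -v "\[ *0 \|\[13\|\[ 72"
```

```text
t 3.67 tip box mm [ -0.5 -49.8  57.6] F box [-0.45  0.84  0.23] open 0.009
red [ 11  82  10  15 100] [15.1 88.7]
red [ 276  113   70   20 1261] [311.1 122. ]
red [ 66 182  38  53 219] [ 90. 201.]
red [279 231  27   7 173] [291.9 234.1]
0.018 [[259.0, 232.0], [287.0, 232.0]] 0.032 [[287.0, 232.0], [315.0, 231.0]] 0.038 [[299.0, 232.0], [326.0, 231.0]] 0.054 [[330.0, 231.0], [356.0, 230.0]] 0.07 [[359.0, 230.0], [383.0, 229.0]] 0.086 [[387.0, 229.0], [409.0, 228.0]]
```

Call:
step_arm(steps=[[0,0.005,0,0,0,0,1],[0,0.01,0,0,0,0,1],[0,0.01,0,0,0,0,1]])

```text
time_s: 3.97
position: [0.4461, -0.0219, 0.0824]
tcp_rot: [[-0.958, 0.287, 0.0], [0.287, 0.958, 0.0], [0.0, 0.0, -1.0]]
force: [-0.6, 1.0, -1.2]
opening: 0.004
grasp_force: 0.0
```

```bash
python3 k.py | grep -v "\[ *0 \|\[1\|\[ ..  *1"
```

```text
t 3.97 tip box mm [ -0.6 -46.5  57.4] F box [-0.91  0.8  -1.19] open 0.004
red [ 272  113   69   20 1280] [306.3 122.2]
red [280 231  27   7 172] [292.9 234. ]
0.018 [[253.0, 232.0], [281.0, 232.0]] 0.032 [[281.0, 232.0], [308.0, 232.0]] 0.038 [[293.0, 232.0], [320.0, 232.0]] 0.054 [[324.0, 232.0], [350.0, 231.0]] 0.07 [[353.0, 231.0], [378.0, 230.0]] 0.086 [[381.0, 230.0], [404.0, 229.0]]
```

Call:
step_arm(steps=[[0,0.004,0,0,0,0,1],[0,0.007,0,0,0,0,1],[0,0.007,0,0,0,0,1]])

```text
time_s: 4.27
position: [0.4466, -0.02, 0.0825]
tcp_rot: [[-0.958, 0.287, -0.0], [0.287, 0.958, 0.0], [0.0, 0.0, -1.0]]
force: [0.3, -0.5, 0.3]
opening: 0.005
grasp_force: 0.0
```

```bash
python3 k.py | grep -v "\[ *0 \|\[1\|\[ ..  *1"
```

```text
t 4.27 tip box mm [ -0.6 -44.5  57.5] F box [ 0.38 -0.4   0.27] open 0.005
red [ 269  113   70   20 1291] [303.8 122.2]
red [288 231  27   7 168] [300.6 234. ]
0.018 [[249.0, 232.0], [277.0, 232.0]] 0.032 [[277.0, 232.0], [304.0, 232.0]] 0.038 [[289.0, 232.0], [316.0, 232.0]] 0.054 [[320.0, 232.0], [346.0, 231.0]] 0.07 [[350.0, 231.0], [374.0, 230.0]] 0.086 [[378.0, 230.0], [401.0, 229.0]]
```

The lever sits in notch 1. Next I rest briefly, then push to just before the second rib.

Call:
step_arm(steps=[[0,0,0,0,0,0,1],[0,0,0,0,0,0,1],[0,0.01,0,0,0,0,1],[0,0.02,0,0,0,0,1],[0,0.03,0,0,0,0,1],[0,0.037,0,0,0,0,1],[0,0.042,0,0,0,0,1],[0,0.042,0,0,0,0,1]])

```text
time_s: 4.98
position: [0.4503, -0.0078, 0.0826]
tcp_rot: [[-0.958, 0.287, 0.0], [0.287, 0.958, 0.0], [-0.0, 0.0, -1.0]]
force: [0.4, 0.4, 0.1]
opening: 0.005
grasp_force: 0.0
```

```bash
python3 k.py | grep -v "\[ *0 \|\[1\|\[ ..  *1"
```

```text
t 4.98 tip box mm [ -0.5 -31.7  57.6] F box [0.23 0.51 0.11] open 0.005
red [ 251  113   70   19 1290] [286.2 121.8]
red [280 231  27   7 171] [292.9 234.1]
0.018 [[223.0, 232.0], [251.0, 232.0]] 0.032 [[251.0, 232.0], [279.0, 232.0]] 0.038 [[263.0, 232.0], [291.0, 232.0]] 0.054 [[295.0, 232.0], [322.0, 231.0]] 0.07 [[326.0, 231.0], [352.0, 231.0]] 0.086 [[356.0, 231.0], [380.0, 230.0]]
```

Call:
step_arm(steps=[[0,0.004,0,0,0,0,1],[0,0.008,0,0,0,0,1],[0,0.008,0,0,0,0,1],[0,0.008,0,0,0,0,1]])

```text
time_s: 5.37
position: [0.4509, -0.0057, 0.0826]
tcp_rot: [[-0.958, 0.287, 0.0], [0.287, 0.958, 0.0], [-0.0, 0.0, -1.0]]
force: [0.4, 1.2, 0.5]
opening: 0.005
grasp_force: 0.0
```

```bash
python3 k.py | grep -v "\[ *0 \|\[1\|\[ ..  *1"
```

```text
t 5.37 tip box mm [ -0.6 -29.6  57.6] F box [-0.01  1.27  0.52] open 0.005
red [ 248  113   70   19 1285] [283.2 121.8]
red [290 231  27   7 169] [302.4 233.9]
0.018 [[219.0, 232.0], [247.0, 232.0]] 0.032 [[247.0, 232.0], [275.0, 232.0]] 0.038 [[259.0, 232.0], [287.0, 232.0]] 0.054 [[291.0, 232.0], [318.0, 232.0]] 0.07 [[322.0, 231.0], [348.0, 231.0]] 0.086 [[352.0, 231.0], [376.0, 230.0]]
```

Notch 2 reached; the same again for the third.

Call:
step_arm(steps=[[0,0,0,0,0,0,1],[0,0,0,0,0,0,1],[0,0.01,0,0,0,0,1],[0,0.02,0,0,0,0,1],[0,0.03,0,0,0,0,1],[0,0.038,0,0,0,0,1],[0,0.043,0,0,0,0,1],[0,0.043,0,0,0,0,1]])

```text
time_s: 6.08
position: [0.4547, 0.0068, 0.0826]
tcp_rot: [[-0.958, 0.287, 0.0], [0.287, 0.958, 0.0], [-0.0, 0.0, -1.0]]
force: [0.4, -0.1, 0.7]
opening: 0.004
grasp_force: 0.0
```

```bash
python3 k.py | grep -v "\[ *0 \|\[1\|\[ ..  *1"
```

```text
t 6.08 tip box mm [ -0.5 -16.5  57.6] F box [0.38 0.06 0.68] open 0.004
red [ 229  112   71   20 1306] [265.  121.5]
red [280 231  27   7 171] [292.7 234. ]
```

Call:
step_arm(steps=[[0,0.004,0,0,0,0,1],[0,0.008,0,0,0,0,1],[0,0.008,0,0,0,0,1],[0,0.008,0,0,0,0,1]])

```text
time_s: 6.47
position: [0.4553, 0.009, 0.0826]
tcp_rot: [[-0.958, 0.287, 0.0], [0.287, 0.958, 0.0], [-0.0, 0.0, -1.0]]
force: [0.2, 0.6, -0.4]
opening: 0.007
grasp_force: 0.0
```

```bash
python3 k.py | grep -v "\[ *0 \|\[1"
```

```text
t 6.47 tip box mm [ -0.5 -14.3  57.6] F box [ 0.06  0.68 -0.39] open 0.007
red [ 226  112   71   20 1315] [261.7 121.5]
red [ 31 183  34  51 214] [ 52.8 202. ]
red [281 231  27   7 171] [293.7 234. ]
```

Call:
step_arm(steps=[[0,0.002,0,0,0,0,1],[0,0.004,0,0,0,0,1],[0,0.004,0,0,0,0,1],[0,0.004,0,0,0,0,1]])

```text
time_s: 6.85
position: [0.4556, 0.01, 0.0826]
tcp_rot: [[-0.958, 0.287, 0.0], [0.287, 0.958, 0.0], [-0.0, 0.0, -1.0]]
force: [0.7, 0.1, -0.1]
opening: 0.004
grasp_force: 0.0
```

```bash
python3 k.py | grep -v "\[ *0 \|\[1"
```

```text
t 6.85 tip box mm [ -0.5 -13.2  57.6] F box [ 0.67  0.3  -0.06] open 0.004
red [ 225  112   70   20 1312] [260.5 121.5]
red [ 30 183  34  49 210] [ 51.7 201.6]
red [289 230  27   8 171] [301.9 233.8]
```

Notch 3 reached. Back off, lift, and move above the button.

Call:
step_arm(steps=[[0,0,0,0,0,0,1],[0,0,0,0,0,0,1],[0,-0.02,0,0,0,0,1],[0,-0.03,0,0,0,0,1],[0,-0.03,-0.06,0,0,0,1],[0,-0.03,-0.14,0,0,0,1],[0,-0.03,-0.22,0,0,0,1],[0,-0.03,-0.22,0,0,0,1]])

```text
time_s: 7.57
position: [0.4551, 0.0004, 0.1517]
tcp_rot: [[-0.958, 0.287, 0.007], [0.287, 0.958, -0.002], [-0.007, 0.0, -1.0]]
force: [0.0, -0.1, 0.7]
opening: 0.002
grasp_force: 0.0
```

Call:
step_arm(steps=[[0,0.07,0,0,0,0,1],[0,0.14,0,0,0,0,1],[0,0.21,0,0,0,0,1],[0,0.28,0,0,0,0,1],[0,0.35,0,0,0,0,1],[0,0.398,0,0,0,0,1],[0,0.398,0,0,0,0,1],[0,0.398,0,0,0,0,1]])

```text
time_s: 8.23
position: [0.4868, 0.1159, 0.1479]
tcp_rot: [[-0.958, 0.285, -0.001], [0.285, 0.958, -0.0], [0.001, -0.001, -1.0]]
force: [-0.0, 0.4, 0.2]
opening: 0.006
grasp_force: 0.0
```

```bash
python3 k.py; python3 -c "
from h import *;st();go(0,.097,.085)
from rig import *;import cv2
s=read_state();c=capture('wrist');w=c['image'][...,::-1]
print(wproj(s['position'],s['tcp_rot'],box(P,[0,.097,.06]))-[130,100])
cv2.imwrite('pics/w3.png',cv2.resize(w[100:300,130:400],None,fx=2.9,fy=2.9,interpolation=cv2.INTER_CUBIC))"
```

```text
t 8.23 tip box mm [ -1.   97.1 122.9] F box [-0.12  0.38  0.23] open 0.006
red [122 113  46  16 577] [145.3 120.7]
red [  4 168  18  39 111] [ 15.7 183.4]
red [134 192  22  41 606] [144.8 211.9]
0.018 [[77.0, 193.0], [91.0, 193.0]] 0.032 [[91.0, 193.0], [106.0, 193.0]] 0.038 [[97.0, 193.0], [112.0, 193.0]] 0.054 [[115.0, 193.0], [130.0, 193.0]] 0.07 [[133.0, 193.0], [150.0, 193.0]] 0.086 [[152.0, 193.0], [170.0, 193.0]] t 8.28 tip box mm [ -1.   96.5 122.9] F box [-0.63 -0.96 -0.34] open 0.005
shift [-0.0033  0.0016  0.1265] turn [-0.001  -0.0017 -0.0004] dist mm [-1.   0.5 37.9]
[[128.50013611 104.48766812]]
```

View pics/w3.png

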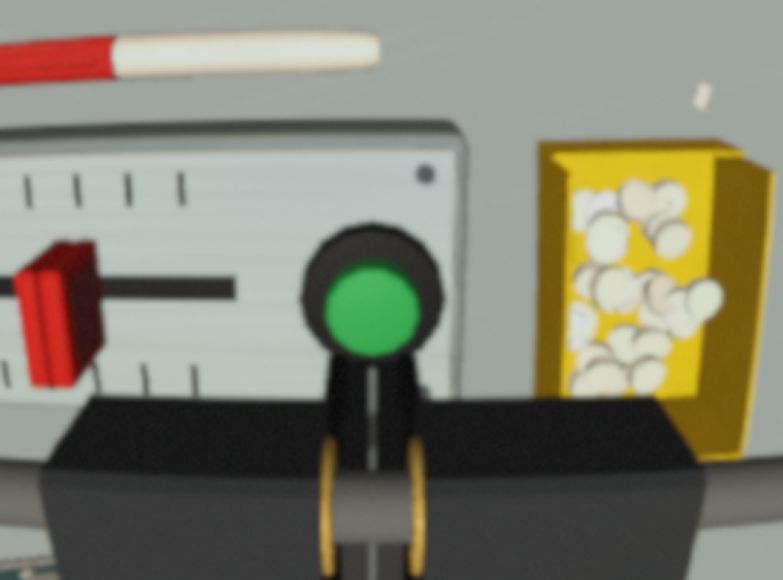

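The view shows the button at (372,310), directly in front of the fingertips, and the lever still in notch 3. I'll descend and feel for it.

Call:
step_arm(steps=[[-0.003,0,0.05,0,0,0,1],[-0.003,0,0.1,0,0,0,1],[-0.003,0,0.14,0,0,0,1],[-0.003,0,0.16,0,0,0,1],[-0.003,0,0.17,0,0,0,1],[-0.003,0,0.17,0,0,0,1],[-0.003,0,0.17,0,0,0,1]])

```text
time_s: 8.92
position: [0.4883, 0.115, 0.0978]
tcp_rot: [[-0.958, 0.288, 0.0], [0.288, 0.958, -0.0], [-0.0, 0.0, -1.0]]
force: [-0.1, 0.6, -0.4]
opening: 0.005
grasp_force: 0.0
```

```bash
python3 -c "
from h import *;st()"
```

```text
t 8.92 tip box mm [ 0.8 96.8 72.8] F box [-0.3   0.54 -0.42] open 0.005
```

Call:
step_arm(steps=[[0,0,0.007,0,0,0,1],[0,0,0.013,0,0,0,1],[0,0,0.02,0,0,0,1],[0,0,0.02,0,0,0,1],[0,0,0.02,0,0,0,1]])

```text
time_s: 9.33
position: [0.4886, 0.1154, 0.0918]
tcp_rot: [[-0.958, 0.287, 0.001], [0.287, 0.958, -0.0], [-0.001, 0.0, -1.0]]
force: [-0.8, -1.3, 2.4]
opening: 0.006
grasp_force: 1.1
```

Call:
step_arm(steps=[[0,0,0.007,0,0,0,1],[0,0,0.01,0,0,0,1],[0,0,0.01,0,0,0,1]])

```text
time_s: 9.58
position: [0.4886, 0.1154, 0.0887]
tcp_rot: [[-0.958, 0.287, 0.001], [0.287, 0.958, -0.0], [-0.001, 0.0, -1.0]]
force: [0.5, -0.1, 4.0]
opening: 0.003
grasp_force: 2.0
```

Call:
step_arm(steps=[[0,0,0.007,0,0,0,1],[0,0,0.01,0,0,0,1],[0,0,0.01,0,0,0,1]])

```text
time_s: 9.83
position: [0.4886, 0.1154, 0.0872]
tcp_rot: [[-0.958, 0.287, 0.002], [0.287, 0.958, -0.0], [-0.002, 0.0, -1.0]]
force: [-1.2, -0.6, 17.0]
opening: 0.009
grasp_force: 8.5
```

The force of 17 N with stalled motion shows the button is fully down. Lift clear.

Call:
step_arm(steps=[[0,0,0,0,0,0,1],[0,0,-0.03,0,0,0,1],[0,0,-0.09,0,0,0,1],[0,0,-0.17,0,0,0,1],[0,0,-0.25,0,0,0,1],[0,0,-0.3,0,0,0,1],[0,0,-0.3,0,0,0,1],[0,0,-0.3,0,0,0,1]])

```text
time_s: 10.5
position: [0.488, 0.1155, 0.1757]
tcp_rot: [[-0.958, 0.287, 0.001], [0.287, 0.958, 0.0], [-0.001, 0.0, -1.0]]
force: [-0.1, -0.3, 0.1]
opening: 0.003
grasp_force: 0.0
```

```bash
python3 k.py; python3 -c "
from rig import *;import cv2
w=capture('wrist')['image'][...,::-1];cv2.imwrite('pics/w4.png',w)"
```

```text
t 10.5 tip box mm [  0.3  97.2 150.7] F box [-0.04 -0.33  0.12] open 0.003
red [133 111  43  14 471] [154.1 117.7]
red [ 20 162  17  35  94] [ 31.  175.8]
red [146 181  19  37 504] [155.7 198.6]
0.018 [[93.0, 182.0], [106.0, 182.0]] 0.032 [[106.0, 182.0], [120.0, 182.0]] 0.038 [[112.0, 182.0], [126.0, 182.0]] 0.054 [[128.0, 182.0], [143.0, 182.0]] 0.07 [[145.0, 182.0], [161.0, 181.0]] 0.086 [[163.0, 181.0], [179.0, 181.0]]
```

View pics/w4.png

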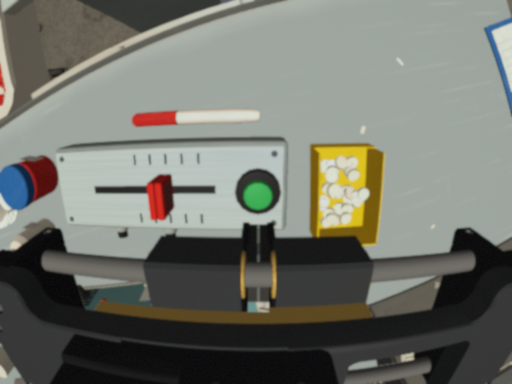

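The lever stands at the third ticks (156,198), the button at (258,196) is up, and the marker, jar and bin are undisturbed.

```bash
python3 -c "
from rig import *;print(hand_in())"
```

```text
the job is handed in; nothing more can be done
None
```

I handed the job in at about 10.6 s: the lever clicked one notch at a time into the third, the green button was pressed fully down and is up again, and no bystander was touched; the hand-in gave no verdict.

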